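Clear the bathing slab: bin the empties and nest the mugs

TASK

Clear up the bathing slab: drop the empty capless shampoo bottles, including the one standing in the mug on the wooden stool, into the wire basket, and nest all the other white mugs into the mug on the stool, each pressed fully home and standing straight, with the handles fanned so that each hangs clear of all the others by a finger's width or more; the stool's mug stays standing on the stool, and everything else on the slab is left where it is.

Things in the scene. Friction and masses are not known exactly. Their poses are not given: they have to be found in the camera images.
- stand: low wooden bath stool fixed on the slab, 200 x 200 mm, its flat top 30 mm above the slab; origin at slab level under its centre, z up. It stands on one side of the slab (left or right) and the basket on the other
- basket: steel wire waste basket, open on top, fixed on the slab; outside 260 mm (its x) x 200 mm (its y), 90 mm high, walls and floor 4 mm thick; origin at slab level under its centre, z up
- mug0: white plastic mug on the stool, empty0 standing in it. All mugs are alike: 110 g, 80 mm high, foot 76 mm across, tapering to 98 mm at 56 mm up, then a shoulder and a straight rim band 112 mm across outside, 104 inside; inner floor 5 mm up. A nested mug's shoulder rests on the rim below, 24 mm above the lower mug, 1 to 2 mm side play. Origin on its axis under the foot, z up, x towards the handle
- mug1: another such white mug standing loose on the slab, same shape and frame as mug0 (may be absent)
- mug2: another such white mug standing loose on the slab, same shape and frame as mug0 (may be absent)
- mug3: another such white mug standing loose on the slab, same shape and frame as mug0 (may be absent)
- mug4: another such white mug standing loose on the slab, same shape and frame as mug0 (may be absent)
- mug0_handle (a point): outer end of mug0's handle, 93 mm out along the mug's +x, 75 mm above its foot. Every handle is a hook 18 mm wide and 10 mm thick: a level arm from the rim out to 98 mm from the axis, top flush with the rim, easily gripped from above across its width, and a leg hanging from its outer end down to 34 mm above the foot. A handle right over another one stops the mug from seating
- mug1_handle (a point): outer end of mug1's handle: 93 mm out along the mug's +x, 75 mm above its foot, middle of the top of the leg
- mug2_handle (a point): outer end of mug2's handle: 93 mm out along the mug's +x, 75 mm above its foot, middle of the top of the leg
- mug3_handle (a point): outer end of mug3's handle: 93 mm out along the mug's +x, 75 mm above its foot, middle of the top of the leg
- mug4_handle (a point): outer end of mug4's handle: 93 mm out along the mug's +x, 75 mm above its foot, middle of the top of the leg
- empty0: empty shampoo bottle without a cap, grey plastic, 50 g, 135 mm high: round body 42 mm across up to 112 mm, then a neck 20 mm across; origin at the centre of its underside, z towards the neck; stands in mug0, its body showing above the rim
- empty0_mid (a point): point on the axis of empty0, 67.5 mm above its underside
- empty1: empty shampoo bottle without a cap, grey plastic, 50 g, 135 mm high: round body 42 mm across up to 112 mm, then a neck 20 mm across; origin at the centre of its underside, z towards the neck; stands on the slab (may be absent)
- empty1_mid (a point): point on the axis of empty1, 67.5 mm above its underside
- empty2: empty shampoo bottle without a cap, grey plastic, 50 g, 135 mm high: round body 42 mm across up to 112 mm, then a neck 20 mm across; origin at the centre of its underside, z towards the neck; stands on the slab (may be absent)
- empty2_mid (a point): point on the axis of empty2, 67.5 mm above its underside
- soapbox: red plastic soap box with snap lid, 93 x 58 x 30 mm, lying among the mugs; to be left alone; origin at the centre of its underside
- hairbrush: wooden hairbrush, 200 mm long, bristles down, lying beyond the mugs; to be left alone; origin at the centre of its underside
- pumice: grey pumice stone, 85 x 50 x 32 mm; to be left alone; origin at the centre of its underside
- lota: steel lota (round water pot), 118 mm high; to be left alone; origin at the centre of its underside
- jar: glass jar with steel twist cap, 110 mm high; to be left alone; origin at the centre of its underside
- oil: brown oil bottle with black cap, 170 mm high; to be left alone; origin at the centre of its underside
Not all that is in view belongs to the job. Leave any green or turquoise look-alike of the empty0 alone.

How it is judged:
By the outcome, as a careful person would: the job done as asked, in the order asked, and still so for the second after the job is handed in, with the robot touching nothing.
Of mug1, mug2, mug3, mug4 only 3 to 4 are there at a start; the rules pass over those that are not, and their reading is None.
Of empty1, empty2 only 1 to 2 are there at a start; the rules pass over those that are not, and their reading is None.
At some moment in a run one of mug1, mug2, mug3, mug4 may be knocked a few centimetres aside while the robot is not near it.
It also fails if it takes over 210 s, if anything falls off the work surface, if the arm or the gripper's body presses on something with over 40 N, if the wrist force passes 120 N, or if a joint passes its speed limit or range.

ROBOT

A 6-joint arm with a two-finger parallel gripper is mounted at the origin on the work surface. World frame = base frame: x ahead of the robot, y to its left, z up, the work surface at z = 0. Lengths are in mm, angles in rad, forces in N, time in s.
With the tool pointing down it reaches from about 275 to 750 mm from the base axis. Payload 10.2 kg.
Tool frame: the origin (TCP) lies at the very end of the fingers, on their centre line; the grasp point (between the pads) lies 19 mm behind it; x points along the fingers, y is the direction in which the jaws open and shut, and the axes are right-handed (so a half turn about x gives the same grasp; the last joint's range is limited). The gripper opens to 85 mm and grips with 20 to 120 N. Pads are 22 mm wide; open, the fingers measure 114 mm over their backs; the gripper's body (76 mm by 85 mm) begins 54 mm behind the grasp point. The pads swing forward as they close: fully open they stand 13 mm farther back than shut.
Start: joints at [1.004, 0.313, 1.498, -0, 1.331, -0.223], TCP at [176.973, 494.279, 231.294] pointing down, gripper open.
Joint ranges: [-2.94, 2.94], [-0.97, 2.17], [0.19, 2.56], [-1.23, 4.37], [0.02, 3.11], [-2.88, 2.88]. Speed limits (rad/s): [2.39, 2.39, 3.01, 3.14, 3.14, 3.14].

INTERFACE

Orientations are given as a unit quaternion [w, x, y, z].
In Python, from rig import ctrl, viewer, order gives the robot as it stands. The module is installed in compiled form; this text tells all that it offers.
- The arm moves only by the tool carry_out, never from a script. Its argument "deltas" is a list of rows, each a list of 7 numbers: the gripper command: -1 is fully open, 1 is shut, values between are in proportion, then the shift along the tool's x, y, z in mm, then the turn, a rotation vector about the tool's x, y, z in degrees. A call has exactly 5 rows; each row is the pose to reach, as a shift and turn from the pose commanded when the call began, along the tool's axes at that moment; what a row does not reach only later rows make up. A row lasts 1/8 s, in which the tool goes at most 62.5 mm and 10.7 degrees, less where a joint would pass 70% of its speed; a pose out of reach is approached as far as the arm can. A call with a gripper value outside its range is refused whole. The fingers move at their own pace and stop on an object; "newtons" is the grip in N (left out, the last holds). Time passes only in rows, so rows that repeat a pose let the fingers close, or fill a call up. It gives the time, the measured TCP pose, the force and the opening at its end, in the units of the state.
- ctrl.sense(): the state, without advancing time (a new reading comes with each control period).
- viewer.capture(name): name is "scene" or "top" or "wrist"; returns the picture (400x640x3 uint8, red, green, blue); there is no depth.
- viewer.calibration(name): a dict with "fx", "fy", "cx", "cy" (pixels), "k1" (the pictures are not rectified: a ray, as slopes to the right and down, at radius r is drawn at 1 + k1 r^2 times it, then the intrinsics apply), "xyz" and "attitude" of the camera in the world; the wrist camera has in their place "T_tool_cam" (4x4, takes a point from camera to tool coordinates, whose origin is the TCP and whose axes are the tool frame's). Camera axes: x right, y down, z forward; pixel columns grow to the right and rows downward; lengths in mm; the calibration is good to about 2 mm. A picture is of the moment at which its call begins: read the wrist's pose just before it. calibration takes no time and is no camera call.
- order.finish_job(): hands the job in, once; it reports no verdict.
The state is a dict: "time_s": time; "joints": joint angles; "dq": joint speeds; "tau": joint torques, N m; "eef_pos": TCP position; "ee_rot": TCP orientation; "force": force on the tool from outside, world axes, zero at the start; "wrist_torque": the same for the moment, N m; "grip_width": opening from 0.0 (shut) to 1.0 (fully open).
Only numpy, scipy, OpenCV 4.12 (cv2) and the standard library are available. Lean on these libraries where they do the work, as an engineer would, in place of code of your own. Each camera call takes 0.05 s, during which the arm holds its last target. There are 200 camera calls.

## Working session

There is one attempt and no reset: what is moved stays moved. The work goes in short steps, Python scripts to look and compute and a tool call to move; the robot and the scene stay as the last step left them, time stands still between calls to the robot, and variables do not carry over. Pictures are saved under pics/ and viewed, about 12 in all and at most 16, crops included, and the job is handed in when it is done.

Besides the shell and the picture viewer there is one more tool, called after ">>>" as name(argument=value, ...) on one line, values as JSON. carry_out: Moves the arm, as the interface text tells. Its arguments: {"type":"object","properties":{"deltas":{"type":"array"},"newtons":{"type":"number"}},"required":["deltas"]}

```bash
mkdir -p pics
python3 - <<'E'
from rig import ctrl, viewer, order
import cv2,json
print(ctrl.sense())
for n in("scene","top","wrist"):
    print(n,viewer.calibration(n))
a=viewer.capture("top");cv2.imwrite("pics/top0.png",a[:,:,::-1])
a=viewer.capture("scene");cv2.imwrite("pics/scene0.png",a[:,:,::-1])
E
```

```text
{'time_s': 0.0, 'joints': array([ 1.00360224e+00,  3.13471755e-01,  1.49845315e+00, -3.61859409e-06,
        1.33096291e+00, -2.23409853e-01]), 'dq': array([ 1.51871918e-03, -7.67717160e-04,  7.06716329e-04,  1.80141025e-04,
       -1.11686799e-03, -1.84292363e-06]), 'tau': array([-6.24683025e-05, -4.12273157e+01, -2.59732032e+01, -1.88815875e-04,
        4.26537110e-03,  3.49260085e-05]), 'eef_pos': array([176.83003804, 494.0547954 , 230.71788724]), 'ee_rot': array([ 0.69651079,  0.12052502,  0.69686116, -0.12137116]), 'force': array([-0.10321669,  0.72073533,  0.04356044]), 'wrist_torque': array([-0.00170572,  0.04352691, -0.0011204 ]), 'grip_width': 0.9999898710447547}
scene {'fx': 422.24426779657637, 'fy': 422.24426779657637, 'cx': 317.56034847848366, 'cy': 196.63860225695328, 'k1': -0.10192868693546868, 'xyz': array([1246.74474181, -668.35692234, 1089.35045451]), 'attitude': array([-0.33843234,  0.85133854,  0.36971492, -0.15491007])}
top {'fx': 456.694179875716, 'fy': 456.694179875716, 'cx': 313.79487999666077, 'cy': 206.77594282457304, 'k1': -0.06556753407686428, 'xyz': array([ 246.49942717,  -34.63239763, 1554.78259602]), 'attitude': array([-0.07484156,  0.73570719, -0.66946935,  0.07031686])}
wrist {'fx': 288.35892282444365, 'fy': 288.35892282444365, 'cx': 321.3693792961409, 'cy': 200.49319133533814, 'k1': 0.015253432311226304, 'T_tool_cam': array([[ 1.75173478e-04, -3.12261144e-01,  9.49996288e-01,
        -1.42155913e+02],
       [ 9.99999910e-01,  4.22922619e-04, -4.53803471e-05,
        -4.23470401e-02],
       [-3.87604399e-04,  9.49996210e-01,  3.12261190e-01,
        -7.92905151e+01],
       [ 0.00000000e+00,  0.00000000e+00,  0.00000000e+00,
         1.00000000e+00]])}
```

View pics/top0.png

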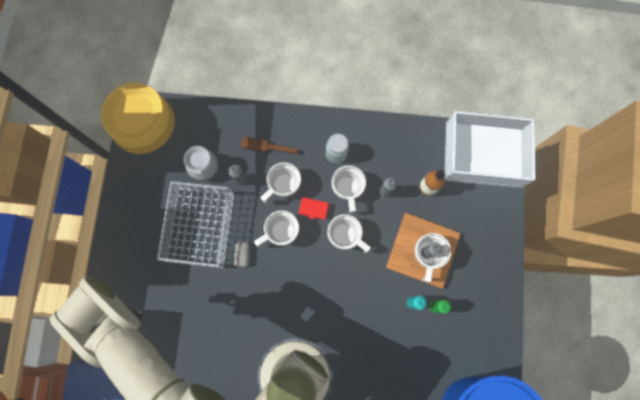

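View pics/scene0.png

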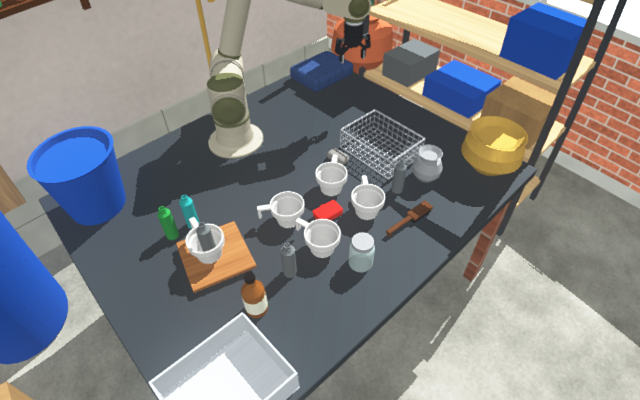

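```bash
cat > h.py <<'E'
import numpy as np,cv2
from scipy.spatial.transform import Rotation as R
from scipy.optimize import least_squares
from rig import ctrl,viewer,order
Q=lambda q:R.from_quat(np.r_[q[1:],q[0]])
def cam(name,s=None):
    c=viewer.calibration(name)
    if name=="wrist":
        s=s or ctrl.sense(); T=c["T_tool_cam"]; Rt=Q(s["ee_rot"]).as_matrix()
        return c,Rt@T[:3,:3],Rt@T[:3,3]+s["eef_pos"]
    return c,Q(c["attitude"]).as_matrix(),np.array(c["xyz"])
def shot(name,f=None):
    C=cam(name); a=viewer.capture(name)
    if f: cv2.imwrite(f,a[:,:,::-1])
    return a,C
def rays(C,uv):
    c,Rm,p=C; uv=np.atleast_2d(np.float64(uv))
    K=np.array([[c["fx"],0,c["cx"]],[0,c["fy"],c["cy"]],[0,0,1]])
    n=cv2.undistortPoints(uv[:,None],K,np.array([c["k1"],0,0,0.]))[:,0]
    return np.c_[n,np.ones(len(n))]@Rm.T
def onz(C,uv,z):
    d=rays(C,uv); t=(z-C[2][2])/d[:,2]
    return (C[2]+d*t[:,None])[:,:2]
def proj(C,X):
    c,Rm,p=C; v=(np.atleast_2d(X)-p)@Rm; x=v[:,:2]/v[:,2:]; x*=1+c["k1"]*(x**2).sum(1)[:,None]
    return x*[c["fx"],c["fy"]]+[c["cx"],c["cy"]]
def tri(C1,u1,C2,u2):
    d1=rays(C1,u1)[0];d2=rays(C2,u2)[0]
    t=np.linalg.lstsq(np.c_[d1,-d2],C2[2]-C1[2],rcond=None)[0]
    a=C1[2]+t[0]*d1;b=C2[2]+t[1]*d2
    return (a+b)/2,np.linalg.norm(a-b)
def circ(P,r,x0):
    f=least_squares(lambda c:np.hypot(*(P-c).T)-r,x0,loss="soft_l1",f_scale=2.)
    return f.x,np.median(abs(f.fun))
def mugs(a,C,z=80,lo=120):
    h=cv2.cvtColor(a,cv2.COLOR_RGB2HSV); m=((h[...,1]<40)&(h[...,2]>lo)).astype(np.uint8)
    m=cv2.morphologyEx(m,cv2.MORPH_CLOSE,np.ones((3,3)))
    out=[]
    for c in cv2.findContours(m,cv2.RETR_EXTERNAL,cv2.CHAIN_APPROX_NONE)[0]:
        if cv2.contourArea(c)<300: continue
        px=c[:,0].astype(float);P=onz(C,px,z)
        if np.ptp(P,0).max()>190: continue
        ctr,e=circ(P,56,np.median(P,0)); d=np.hypot(*(P-ctr).T); H=P[d>80]
        ang=np.degrees(np.arctan2(*(H.mean(0)-ctr)[::-1])) if len(H) else None
        out.append((px.mean(0).round(),ctr.round(1),round(e,1),ang and round(ang,1),d.max().round(1)))
    return out
def target(x,y,z,jaw,s=None):
    """shift/turn in current tool axes to tool-down TCP pose, jaw axis at angle jaw deg (mod 180) in world"""
    s=s or ctrl.sense(); R0=Q(s["ee_rot"]); best=None
    for k in(0,180):
        a=np.radians(jaw+k); Y=np.array([np.cos(a),np.sin(a),0]);X=np.array([0,0,-1.])
        rv=(R0.inv()*R.from_matrix(np.c_[X,Y,np.cross(X,Y)])).as_rotvec(degrees=True)
        if best is None or np.linalg.norm(rv)<np.linalg.norm(best): best=rv
    return R0.inv().apply(np.array([x,y,z])-s["eef_pos"]).round(1),best.round(1)
E
python3 - <<'E'
from h import *
a,C=shot("top");s,D=shot("scene")
for m in mugs(a,C):print(m)
print('mug0',[m for m in mugs(a,C,110) if m[0][0]>400])
for u in [(160,185),(172,182),(233,183),(225,266),(158,262),(405,215),(460,234),(444,287),(388,266)]:
    print(u,onz(C,u,90 if u[0]<300 else 30).round())
t=cv2.resize(a[120:320,150:470],None,fx=2.5,fy=2.5,interpolation=cv2.INTER_CUBIC);cv2.imwrite("pics/t1.png",t[:,:,::-1])
E
```

```text
(array([432., 256.]), array([ 442.5, -408.1]), np.float64(2.5), np.float64(171.3), np.float64(101.8))
(array([277., 230.]), array([473.5,  92.8]), np.float64(3.5), np.float64(128.2), np.float64(97.9))
(array([280., 182.]), array([636.5, 102. ]), np.float64(4.1), np.float64(141.3), np.float64(100.2))
(array([197., 162.]), array([671.1, 399. ]), np.float64(5.4), None, np.float64(61.4))
(array([336., 147.]), array([764.4, -80.6]), np.float64(4.4), None, np.float64(58.0))
mug0 [(array([432., 256.]), array([ 438.3, -400.8]), np.float64(2.1), np.float64(170.9), np.float64(99.5))]
(160, 185) [[577. 506.]]
(172, 182) [[591. 468.]]
(233, 183) [[606. 264.]]
(225, 266) [[332. 254.]]
(158, 262) [[323. 472.]]
(405, 215) [[ 565. -322.]]
(460, 234) [[ 517. -513.]]
(444, 287) [[ 334. -465.]]
(388, 266) [[ 386. -275.]]
```

View pics/t1.png

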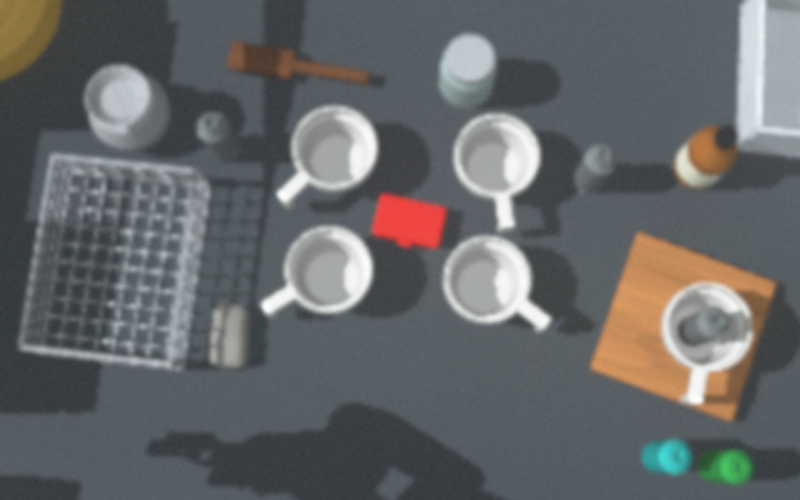

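Run:
```python
from h import *
a,C=shot("top")
for m in mugs(a,C,lo=150):print(m)
for n,u,z in(("E2",(235,170),135),("E1",(390,183),135),("E0",(435,247),170)):print(n,onz(C,u,z).round())
# body base check on slab
s=ctrl.sense();M=Q(s["ee_rot"]).as_matrix();print(M.round(2))
for n,u,z in(("E2",(235,170),135),):
    x,y=onz(C,u,z)[0];print(target(x,y,260,np.degrees(np.arctan2(M[1,1],M[0,1]))))
h=cv2.cvtColor(a,cv2.COLOR_RGB2HSV)
for u in[(235,172),(390,183),(434,250),(349,182),(345,231),(349,208)]:print(u,h[u[1],u[0]])
```

```text
(array([280., 364.]), array([45.5, 38.9]), np.float64(26.3), np.float64(-161.5), np.float64(129.6))
(array([ 34., 342.]), array([ 30.7, 872.9]), np.float64(14.5), np.float64(-106.9), np.float64(86.2))
(array([431., 253.]), array([ 439.7, -408.4]), np.float64(7.9), np.float64(171.1), np.float64(97.9))
(array([348., 234.]), array([ 481. , -118.3]), np.float64(1.8), np.float64(-122.6), np.float64(97.4))
(array([277., 230.]), array([474.4,  91.7]), np.float64(1.6), np.float64(128.1), np.float64(98.3))
(array([349., 187.]), array([ 646.6, -116.8]), np.float64(2.5), np.float64(-167.9), np.float64(98.1))
(array([280., 182.]), array([638.6, 100.9]), np.float64(1.7), np.float64(141.3), np.float64(100.0))
(array([197., 161.]), array([678.5, 412.9]), np.float64(8.0), None, np.float64(60.0))
(array([336., 145.]), array([789.3, -44.7]), np.float64(4.9), None, np.float64(60.5))
E2 [[639. 254.]]
E1 [[ 643. -248.]]
E0 [[ 444. -393.]]
[[-0.    0.34  0.94]
 [-0.    0.94 -0.34]
 [-1.   -0.   -0.  ]]
(array([-29. , -70.6, 516. ]), array([-0., -0.,  0.]))
(235, 172) [ 98  19 110]
(390, 183) [ 99  21 119]
(434, 250) [ 94  15 134]
(349, 182) [ 50   5 168]
(345, 231) [ 60   5 169]
(349, 208) [ 90   7 187]
```

>>> carry_out(deltas=[[-1, 0, -8, 58, 0, 0, 0], [-1, 0, -16, 116, 0, 0, 0], [-1, 0, -24, 174, 0, 0, 0], [-1, 0, -32, 232, 0, 0, 0], [-1, 0, -40, 290, 0, 0, 0]], newtons=40)

```text
time_s: 0.88
eef_pos: [438.1, 357.7, 231.3]
ee_rot: [0.697, 0.121, 0.697, -0.121]
force: [0.2, 1.3, 1.5]
grip_width: 0.999
```

>>> carry_out(deltas=[[-1, 0, -8, 58, 0, 0, 0], [-1, 0, -16, 116, 0, 0, 0], [-1, 0, -24, 174, 0, 0, 0], [-1, 0, -31, 226, 0, 0, 0], [-1, 0, -31, 226, 0, 0, 0]])

```text
time_s: 1.5
eef_pos: [641.0, 250.9, 229.3]
ee_rot: [0.696, 0.122, 0.697, -0.123]
force: [-1.5, -0.3, -0.9]
grip_width: 1.002
```

Run:
```python
from h import *
s=ctrl.sense();print(s["eef_pos"],s["time_s"],s["joints"])
a,C=shot("wrist","pics/w1.png");print(proj(C,[[639,254,135],[639,254,0]]))
```

```text
[641.01355601 250.91284955 229.32943957] 1.5 [ 2.03483600e-01  7.00628213e-01  9.03391944e-01 -3.97088745e-04
  1.53933341e+00 -1.01967214e+00]
[[324.13800636 199.09915012]
 [323.34397824 167.43696764]]
```

View pics/w1.png

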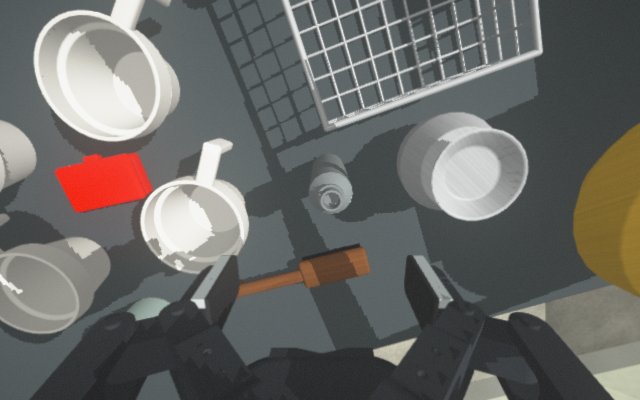

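Run:
```python
from h import *
C=cam("wrist")
p=onz(C,(330.5,199.5),135)[0];print(p,onz(C,[(325,128),(541,52),(283,0)],88).round())
print(target(*p,215,70)); print(onz(C,[(330,167)],20))
```

```text
[639.9053356  260.62120111] [[585. 276.]
 [589. 475.]
 [475. 277.]]
(array([15. ,  7.8, -2.4]), array([ 0.2, -0.1,  0. ]))
[[636.00316218 264.87315697]]
```

>>> carry_out(deltas=[[-1, 20, 7, -3, 0, 0, 0], [-1, 60, 7, -3, 0, 0, 0], [-1, 100, 7, -3, 0, 0, 0], [-1, 135, 7, -3, 0, 0, 0], [-1, 150, 7, -3, 0, 0, 0]])

```text
time_s: 2.17
eef_pos: [636.8, 261.9, 79.8]
ee_rot: [0.696, 0.12, 0.698, -0.121]
force: [-0.3, -0.5, -0.1]
grip_width: 1.002
```

>>> carry_out(deltas=[[1, 0, 0, 0, 0, 0, 0], [1, 0, 0, 0, 0, 0, 0], [1, 0, 0, 0, 0, 0, 0], [1, 0, 0, 0, 0, 0, 0], [1, 0, 0, 0, 0, 0, 0]])

```text
time_s: 2.8
eef_pos: [639.1, 261.2, 83.2]
ee_rot: [0.698, 0.121, 0.696, -0.121]
force: [-0.8, -0.5, 6.3]
grip_width: 0.483
```

>>> carry_out(deltas=[[1, -30, 0, 0, 0, 0, 0], [1, -80, 0, 0, 0, 0, 0], [1, -130, 0, 0, 0, 0, 0], [1, -160, 0, 0, 0, 0, 0], [1, -160, 0, 0, 0, 0, 0]])

```text
time_s: 3.42
eef_pos: [639.0, 261.3, 244.2]
ee_rot: [0.698, 0.122, 0.695, -0.12]
force: [0.4, -0.0, 0.2]
grip_width: 0.481
```

>>> carry_out(deltas=[[1, 0, 18, -50, 0, 0, 0], [1, 0, 36, -100, 0, 0, 0], [1, 0, 54, -150, 0, 0, 0], [1, 0, 56, -169, 0, 0, 0], [1, 0, 56, -169, 0, 0, 0]])

```text
time_s: 4.05
eef_pos: [497.6, 370.9, 240.7]
ee_rot: [0.697, 0.12, 0.697, -0.121]
force: [0.2, -0.0, -0.8]
grip_width: 0.475
```

>>> carry_out(deltas=[[1, 40, 0, 0, 0, 0, 0], [1, 90, 0, 0, 0, 0, 0], [1, 135, 0, 0, 0, 0, 0], [1, 150, 0, 0, 0, 0, 0], [1, 150, 0, 0, 0, 0, 0]])

```text
time_s: 4.68
eef_pos: [499.0, 370.2, 91.3]
ee_rot: [0.697, 0.121, 0.697, -0.121]
force: [0.5, -0.1, -0.7]
grip_width: 0.482
```

>>> carry_out(deltas=[[-0.4, 0, 0, 0, 0, 0, 0], [-0.4, 0, 0, 0, 0, 0, 0], [-0.4, -40, 0, 0, 0, 0, 0], [-0.4, -90, 0, 0, 0, 0, 0], [-0.4, -150, 0, 0, 0, 0, 0]])

```text
time_s: 5.3
eef_pos: [497.8, 370.6, 243.4]
ee_rot: [0.697, 0.121, 0.697, -0.121]
force: [-0.1, 0.6, -0.6]
grip_width: 0.699
```

Run:
```python
from h import *
M=Q(ctrl.sense()["ee_rot"]).as_matrix();print(ctrl.sense()["eef_pos"],M.round(2))
a,C=shot("wrist","pics/w2.png")
# next: E1 hover. jaw choices
for j in(70,90,110):print(j,target(643,-248,235,j))
```

```text
[497.80553544 370.62688611 243.36207436] [[-0.    0.34  0.94]
 [-0.    0.94 -0.34]
 [-1.   -0.   -0.  ]]
70 (array([  15.9, -535.5,  343.3]), array([ 0.3,  0.6, -0.6]))
90 (array([  15.9, -535.5,  343.3]), array([-19.7,   0.7,  -0.5]))
110 (array([  15.9, -535.5,  343.3]), array([-39.7,   0.8,  -0.4]))
```

View pics/w2.png

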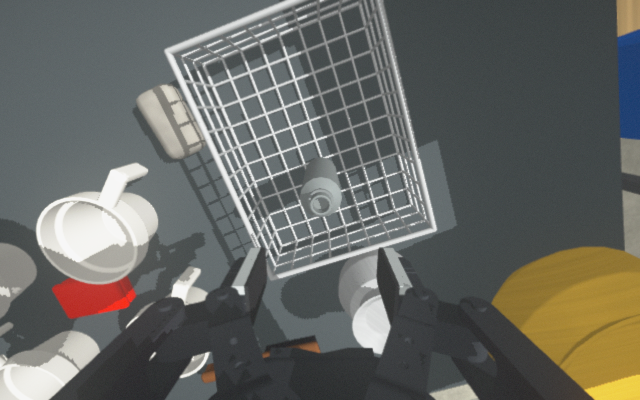

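>>> carry_out(deltas=[[-1, 2, -50, 32, -4, 0, 0], [-1, 4, -100, 64, -8, 0, 0], [-1, 6, -150, 96, -12, 0, 0], [-1, 8, -200, 128, -16, 0, 0], [-1, 10, -252, 162, -20, 0, 0]])

```text
time_s: 5.98
eef_pos: [566.0, 77.2, 232.1]
ee_rot: [0.708, -0.003, 0.706, 0.003]
force: [1.4, 0.6, -0.4]
grip_width: 1.001
```

>>> carry_out(deltas=[[-1, 0, -59, 14, 0, 0, 0], [-1, 0, -118, 28, 0, 0, 0], [-1, 0, -177, 42, 0, 0, 0], [-1, 0, -236, 56, 0, 0, 0], [-1, 0, -295, 70, 0, 0, 0]])

```text
time_s: 6.6
eef_pos: [637.6, -217.6, 232.2]
ee_rot: [0.708, -0.002, 0.707, 0.002]
force: [-0.1, -0.3, 0.2]
grip_width: 1.001
```

>>> carry_out(deltas=[[-1, 0, -32, 8, 0, 0, 0], [-1, 0, -32, 8, 0, 0, 0], [-1, 0, -32, 8, 0, 0, 0], [-1, 0, -32, 8, 0, 0, 0], [-1, 0, -32, 8, 0, 0, 0]])

```text
time_s: 7.22
eef_pos: [645.6, -246.8, 231.8]
ee_rot: [0.707, -0.002, 0.707, 0.002]
force: [0.3, 0.2, 0.9]
grip_width: 1.0
```

Run:
```python
from h import *
print(ctrl.sense()["eef_pos"])
a,C=shot("wrist","pics/w3.png");print(proj(C,[[643,-248,135]]))
for m in mugs(a,C,lo=150):print(m)
```

```text
[ 645.5720776  -246.76910196  231.79606839]
[[320.40148167 198.53247868]]
(array([484., 389.]), array([981.9, -37. ]), np.float64(15.3), np.float64(-178.0), np.float64(84.3))
(array([158., 389.]), array([ 952.5, -424.5]), np.float64(9.5), None, np.float64(73.6))
(array([488., 286.]), array([799.8, -75.3]), np.float64(6.2), None, np.float64(68.1))
(array([204., 195.]), array([ 626.8, -329.4]), np.float64(11.1), np.float64(-33.1), np.float64(84.0))
(array([617., 191.]), array([637. , 102.9]), np.float64(2.6), None, np.float64(60.1))
(array([443., 168.]), array([ 647. , -118.5]), np.float64(1.6), np.float64(-167.4), np.float64(95.8))
(array([469.,  38.]), array([ 473. , -116.2]), np.float64(5.6), None, np.float64(64.9))
(array([126.,   4.]), array([ 432. , -418.8]), np.float64(2.2), None, np.float64(58.9))
```

View pics/w3.png

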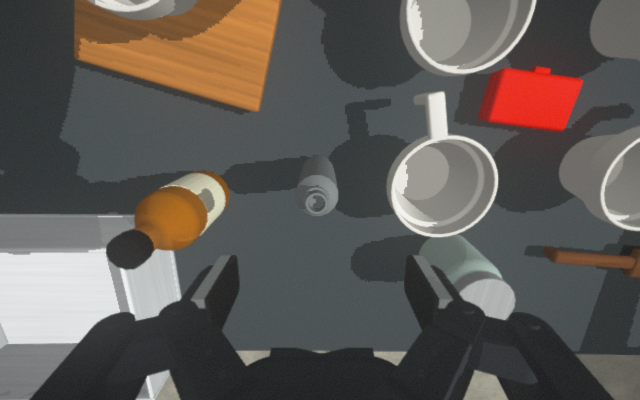

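>>> carry_out(deltas=[[-1, 20, -4, 0, 0, 0, 0], [-1, 60, -4, 0, 0, 0, 0], [-1, 100, -4, 0, 0, 0, 0], [-1, 135, -4, 0, 0, 0, 0], [-1, 150, -4, 0, 0, 0, 0]])

```text
time_s: 7.9
eef_pos: [644.9, -251.0, 79.4]
ee_rot: [0.706, -0.001, 0.708, 0.002]
force: [0.4, 0.4, -0.1]
grip_width: 0.999
```

>>> carry_out(deltas=[[1, 0, 0, 0, 0, 0, 0], [1, 0, 0, 0, 0, 0, 0], [1, 0, 0, 0, 0, 0, 0], [1, 0, 0, 0, 0, 0, 0], [1, 0, 0, 0, 0, 0, 0]])

```text
time_s: 8.52
eef_pos: [646.3, -252.0, 83.3]
ee_rot: [0.708, -0.002, 0.706, 0.001]
force: [-0.4, 1.0, 6.8]
grip_width: 0.478
```

>>> carry_out(deltas=[[1, -30, 0, 0, 0, 0, 0], [1, -80, 0, 0, 0, 0, 0], [1, -130, 0, 0, 0, 0, 0], [1, -160, 0, 0, 0, 0, 0], [1, -170, 0, 0, 0, 0, 0]])

```text
time_s: 9.15
eef_pos: [645.8, -251.8, 253.5]
ee_rot: [0.708, -0.002, 0.706, 0.001]
force: [-1.1, 0.1, -1.5]
grip_width: 0.476
```

>>> carry_out(deltas=[[1, 0, 52, -20, 0, 0, 0], [1, 0, 104, -41, 0, 0, 0], [1, 0, 156, -61, 0, 0, 0], [1, 0, 209, -82, 0, 0, 0], [1, 0, 261, -102, 0, 0, 0]])

```text
time_s: 9.78
eef_pos: [540.7, 10.5, 250.2]
ee_rot: [0.706, -0.002, 0.708, 0.002]
force: [0.4, 0.4, -0.8]
grip_width: 0.482
```

>>> carry_out(deltas=[[1, 0, 52, -20, 0, 0, 0], [1, 0, 104, -41, 0, 0, 0], [1, 0, 156, -61, 0, 0, 0], [1, 0, 209, -82, 0, 0, 0], [1, 0, 261, -102, 0, 0, 0]])

```text
time_s: 10.4
eef_pos: [437.4, 270.7, 250.3]
ee_rot: [0.707, -0.002, 0.708, 0.002]
force: [0.7, 0.3, -1.0]
grip_width: 0.481
```

>>> carry_out(deltas=[[1, 0, 52, -20, 0, 0, 0], [1, 0, 104, -41, 0, 0, 0], [1, 0, 104, -41, 0, 0, 0], [1, 0, 104, -41, 0, 0, 0], [1, 0, 104, -41, 0, 0, 0]])

```text
time_s: 11.02
eef_pos: [397.7, 372.0, 251.0]
ee_rot: [0.707, -0.001, 0.707, 0.001]
force: [-0.5, -0.2, -1.3]
grip_width: 0.478
```

>>> carry_out(deltas=[[1, 40, 0, 0, 0, 0, 0], [1, 90, 0, 0, 0, 0, 0], [1, 140, 0, 0, 0, 0, 0], [1, 158, 0, 0, 0, 0, 0], [1, 158, 0, 0, 0, 0, 0]])

```text
time_s: 11.65
eef_pos: [397.2, 371.9, 92.3]
ee_rot: [0.706, -0.002, 0.708, 0.001]
force: [0.4, 0.1, 0.3]
grip_width: 0.48
```

>>> carry_out(deltas=[[-0.4, 0, 0, 0, 0, 0, 0], [-0.4, 0, 0, 0, 0, 0, 0], [-0.4, -50, 0, 0, 0, 0, 0], [-0.4, -110, 0, 0, 0, 0, 0], [-0.4, -170, 0, 0, 0, 0, 0]])

```text
time_s: 12.28
eef_pos: [397.0, 372.9, 266.1]
ee_rot: [0.708, -0.002, 0.707, 0.002]
force: [0.5, 0.8, 0.2]
grip_width: 0.7
```

>>> carry_out(deltas=[[-1, 0, -60, 3, 0, 0, 0], [-1, 0, -120, 6, 0, 0, 0], [-1, 0, -180, 9, 0, 0, 0], [-1, 0, -240, 12, 0, 0, 0], [-1, 0, -300, 15, 0, 0, 0]])

```text
time_s: 12.9
eef_pos: [413.6, 71.3, 264.3]
ee_rot: [0.708, -0.002, 0.706, 0.002]
force: [1.5, 0.2, 0.1]
grip_width: 0.997
```

>>> carry_out(deltas=[[-1, 0, -60, 3, 0, 0, 0], [-1, 0, -120, 6, 0, 0, 0], [-1, 0, -180, 9, 0, 0, 0], [-1, 0, -240, 12, 0, 0, 0], [-1, 0, -300, 15, 0, 0, 0]])

```text
time_s: 13.52
eef_pos: [430.1, -228.9, 264.3]
ee_rot: [0.708, -0.002, 0.707, 0.001]
force: [0.5, 0.5, 1.0]
grip_width: 0.998
```

>>> carry_out(deltas=[[-1, -10, -60, 4, 0, 0, 0], [-1, -20, -120, 8, 0, 0, 0], [-1, -20, -170, 12, 0, 0, 0], [-1, -20, -170, 12, 0, 0, 0], [-1, -20, -170, 12, 0, 0, 0]])

```text
time_s: 14.15
eef_pos: [443.2, -396.3, 283.7]
ee_rot: [0.707, -0.002, 0.707, 0.002]
force: [-0.7, 0.6, 0.3]
grip_width: 1.003
```

Run:
```python
from h import *
print(ctrl.sense()["eef_pos"])
a,C=shot("wrist","pics/w4.png");print(proj(C,[[444,-393,170]]))
for m in mugs(a,C,z=110,lo=150):print(m)
for m in mugs(a,C,z=80,lo=150):print(m)
```

```text
[ 443.21843064 -396.25236243  283.72359533]
[[325.26158026 196.43595957]]
(array([159., 388.]), array([ 799. , -614.3]), np.float64(17.6), None, np.float64(77.9))
(array([257., 333.]), array([ 653.9, -496.8]), np.float64(10.0), None, np.float64(60.6))
(array([318., 307.]), array([ 671.2, -407.5]), np.float64(10.5), np.float64(173.6), np.float64(85.3))
(array([624., 294.]), array([578. ,  18.1]), np.float64(12.8), None, np.float64(79.2))
(array([633., 188.]), array([472. , -94.4]), np.float64(4.5), None, np.float64(64.0))
(array([318., 159.]), array([ 439.3, -402.6]), np.float64(1.8), np.float64(172.7), np.float64(95.1))
(array([36., 98.]), array([ 360.7, -714.3]), np.float64(10.6), None, np.float64(73.0))
(array([159., 388.]), array([ 833.3, -638.1]), np.float64(17.5), None, np.float64(78.5))
(array([257., 333.]), array([ 690.8, -491.1]), np.float64(9.5), None, np.float64(60.6))
(array([318., 307.]), array([ 693.8, -407.4]), np.float64(11.5), np.float64(173.8), np.float64(86.7))
(array([624., 294.]), array([616.9,  13.7]), np.float64(13.6), np.float64(38.8), np.float64(86.7))
(array([633., 188.]), array([480.2, -60.5]), np.float64(5.0), None, np.float64(65.1))
(array([318., 159.]), array([ 442.8, -402.6]), np.float64(7.0), np.float64(172.7), np.float64(100.3))
(array([36., 98.]), array([ 360.5, -736.7]), np.float64(9.1), None, np.float64(74.4))
```

View pics/w4.png

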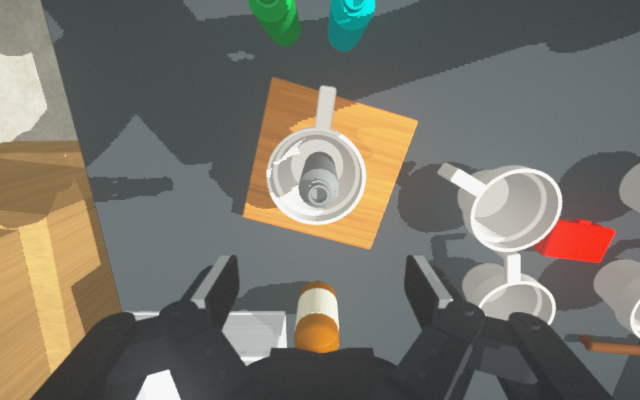

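>>> carry_out(deltas=[[-1, 30, -2, -2, 0, 0, 0], [-1, 80, -2, -2, 0, 0, 0], [-1, 120, -2, -2, 0, 0, 0], [-1, 150, -2, -2, 0, 0, 0], [-1, 164, -2, -2, 0, 0, 0]])

```text
time_s: 14.82
eef_pos: [441.3, -397.5, 118.6]
ee_rot: [0.707, -0.002, 0.707, 0.003]
force: [-0.4, 0.0, 1.0]
grip_width: 0.997
```

>>> carry_out(deltas=[[1, 0, 0, 0, 0, 0, 0], [1, 0, 0, 0, 0, 0, 0], [1, 0, 0, 0, 0, 0, 0], [1, 0, 0, 0, 0, 0, 0], [1, 0, 0, 0, 0, 0, 0]])

```text
time_s: 15.45
eef_pos: [441.7, -399.2, 120.9]
ee_rot: [0.708, -0.003, 0.706, 0.001]
force: [-0.1, 0.6, 6.5]
grip_width: 0.477
```

>>> carry_out(deltas=[[1, -30, 0, 0, 0, 0, 0], [1, -70, 0, 0, 0, 0, 0], [1, -120, 0, 0, 0, 0, 0], [1, -160, 0, 0, 0, 0, 0], [1, -170, 0, 0, 0, 0, 0]])

```text
time_s: 16.08
eef_pos: [441.6, -399.1, 292.2]
ee_rot: [0.708, -0.003, 0.706, 0.0]
force: [-0.5, -0.8, -1.2]
grip_width: 0.476
```

Run:
```python
from h import *
s=ctrl.sense();print(s["eef_pos"],s["grip_width"])
a,C=shot("top")
for m in mugs(a,C,lo=150):print(m)
t=cv2.resize(a[140:340,150:470],None,fx=2.5,fy=2.5,interpolation=cv2.INTER_CUBIC);cv2.imwrite("pics/t2.png",t[:,:,::-1])
```

```text
[ 441.57122643 -399.1386304   292.16703484] 0.47569924054979573
(array([277., 230.]), array([473.8,  91.3]), np.float64(1.5), np.float64(127.6), np.float64(98.2))
(array([280., 182.]), array([638.2, 101. ]), np.float64(1.4), np.float64(140.6), np.float64(99.4))
(array([197., 161.]), array([684.7, 417.2]), np.float64(9.7), None, np.float64(60.1))
(array([336., 144.]), array([796.4, -42. ]), np.float64(6.4), None, np.float64(62.7))
```

View pics/t2.png

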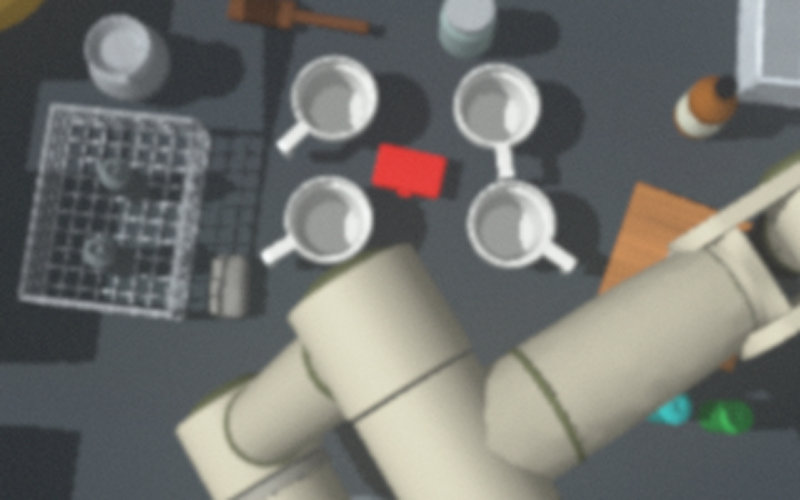

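>>> carry_out(deltas=[[1, 0, 60, 0, 0, 0, 0], [1, 0, 120, 0, 0, 0, 0], [1, 0, 180, 0, 0, 0, 0], [1, 0, 240, 0, 0, 0, 0], [1, 0, 300, 0, 0, 0, 0]])

```text
time_s: 16.75
eef_pos: [438.8, -96.7, 287.8]
ee_rot: [0.706, -0.001, 0.708, 0.002]
force: [1.1, 0.1, -0.6]
grip_width: 0.478
```

>>> carry_out(deltas=[[1, 0, 60, 2, 0, 0, 0], [1, 0, 120, 4, 0, 0, 0], [1, 0, 180, 5, 0, 0, 0], [1, 0, 240, 6, 0, 0, 0], [1, 0, 300, 7, 0, 0, 0]])

```text
time_s: 17.38
eef_pos: [444.3, 203.2, 287.9]
ee_rot: [0.706, -0.002, 0.708, 0.002]
force: [0.6, -0.5, -1.1]
grip_width: 0.484
```

>>> carry_out(deltas=[[1, 0, 60, 0, 0, 0, 0], [1, 0, 120, 0, 0, 0, 0], [1, 0, 180, 0, 0, 0, 0], [1, 0, 214, 0, 0, 0, 0], [1, 0, 214, 0, 0, 0, 0]])

```text
time_s: 18.0
eef_pos: [443.0, 416.9, 286.7]
ee_rot: [0.706, -0.003, 0.708, 0.002]
force: [0.0, -1.3, -0.9]
grip_width: 0.477
```

>>> carry_out(deltas=[[1, 50, 0, 0, 0, 0, 0], [1, 110, 0, 0, 0, 0, 0], [1, 160, 0, 0, 0, 0, 0], [1, 190, 0, 0, 0, 0, 0], [1, 194, 0, 0, 0, 0, 0]])

```text
time_s: 18.62
eef_pos: [443.0, 413.7, 92.8]
ee_rot: [0.706, -0.003, 0.709, 0.001]
force: [-0.6, 0.7, -0.2]
grip_width: 0.473
```

>>> carry_out(deltas=[[-0.4, 0, 0, 0, 0, 0, 0], [-0.4, 0, 0, 0, 0, 0, 0], [-0.4, -50, 0, 0, 0, 0, 0], [-0.4, -110, 0, 0, 0, 0, 0], [-0.4, -160, 0, 0, 0, 0, 0]])

```text
time_s: 19.25
eef_pos: [444.0, 415.3, 259.1]
ee_rot: [0.708, -0.001, 0.706, 0.003]
force: [0.6, 0.0, 0.8]
grip_width: 0.701
```

Run:
```python
from h import *
s=ctrl.sense();print(s["eef_pos"],s["grip_width"],s["joints"])
a,C=shot("top")
for m in mugs(a,C,lo=150):print(m)
for m in mugs(a,C,z=110,lo=150):print(m[1:])
w,W=shot("wrist","pics/w5.png")
for j in(50,-130,30,40):print(j,target(474,91,200,j))
```

```text
[443.99848805 415.32565325 259.10219464] 0.7008933582804309 [ 5.59566122e-01  4.82575393e-01  1.18104878e+00 -6.33131649e-07
  1.47446469e+00 -1.01656634e+00]
(array([286., 356.]), array([58.8, 24. ]), np.float64(18.1), np.float64(131.6), np.float64(100.0))
(array([432., 256.]), array([ 442.6, -408.6]), np.float64(2.5), np.float64(171.4), np.float64(99.9))
(array([275., 236.]), array([478.7, 122.1]), np.float64(13.8), np.float64(147.0), np.float64(81.1))
(array([280., 182.]), array([638.3, 101. ]), np.float64(1.5), np.float64(140.6), np.float64(99.5))
(array([197., 161.]), array([683.1, 415.1]), np.float64(6.8), None, np.float64(60.5))
(array([336., 145.]), array([792.5, -43.3]), np.float64(5.4), None, np.float64(61.0))
(array([61.7, 22.1]), np.float64(17.2), np.float64(133.1), np.float64(97.6))
(array([ 438.5, -401.2]), np.float64(1.9), np.float64(171.0), np.float64(97.8))
(array([475.4, 120.9]), np.float64(14.4), None, np.float64(79.7))
(array([630.1,  98.5]), np.float64(1.4), np.float64(140.7), np.float64(97.1))
(array([675. , 407.6]), np.float64(7.4), None, np.float64(60.4))
(array([782.5, -41.3]), np.float64(5.6), None, np.float64(61.8))
50 (array([  60.9, -325.8,   26.2]), array([40.3,  0.5, -0.6]))
-130 (array([  60.9, -325.8,   26.2]), array([40.3,  0.5, -0.6]))
30 (array([  60.9, -325.8,   26.2]), array([60.3,  0.4, -0.7]))
40 (array([  60.9, -325.8,   26.2]), array([50.3,  0.4, -0.6]))
```

View pics/w5.png

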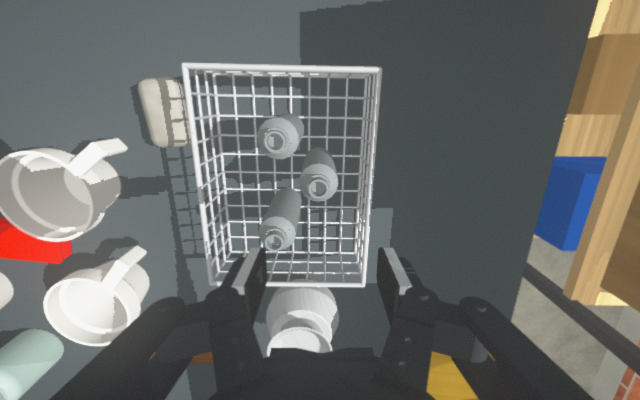

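>>> carry_out(deltas=[[-1, 0, -50, 0, 10, 0, 0], [-1, 0, -100, 0, 20, 0, 0], [-1, 0, -150, 0, 30, 0, 0], [-1, 0, -200, 0, 40, 0, 0], [-1, 0, -250, 0, 50, 0, 0]])

```text
time_s: 19.98
eef_pos: [445.0, 163.7, 255.7]
ee_rot: [0.641, 0.299, 0.64, -0.299]
force: [0.1, 1.4, -0.7]
grip_width: 0.996
```

>>> carry_out(deltas=[[-1, 0, -32, 38, 10, 0, 0], [-1, 0, -64, 77, 20, 0, 0], [-1, 0, -97, 115, 30, 0, 0], [-1, 0, -129, 153, 40, 0, 0], [-1, 0, -161, 192, 50, 0, 0]])

```text
time_s: 20.6
eef_pos: [446.4, -86.9, 255.8]
ee_rot: [0.455, 0.542, 0.454, -0.542]
force: [0.8, 0.9, 0.4]
grip_width: 0.999
```

>>> carry_out(deltas=[[-1, 20, 6, 44, 8, 0, 0], [-1, 40, 12, 88, 16, 0, 0], [-1, 50, 17, 133, 22, 0, 0], [-1, 50, 17, 133, 22, 0, 0], [-1, 50, 17, 133, 22, 0, 0]])

```text
time_s: 21.22
eef_pos: [441.0, -218.9, 205.7]
ee_rot: [0.345, 0.618, 0.344, -0.617]
force: [0.1, 1.2, 0.7]
grip_width: 1.003
```

```bash
cat >> h.py <<'E'
def mughandle(a,C,ctr,z,lo=150):
    """wrist view: white pixels -> plane z; refine centre (edge of rim, r=56) and handle angle near guess ctr"""
    h=cv2.cvtColor(a,cv2.COLOR_RGB2HSV); m=((h[...,1]<40)&(h[...,2]>lo)).astype(np.uint8)
    v,u=np.nonzero(m); P=onz(C,np.c_[u,v],z)
    for _ in range(3):
        d=np.hypot(*(P-ctr).T); H=P[(d>66)&(d<96)]; 
        a_=np.arctan2(*(P-ctr)[:, ::-1].T)
        e=P[(d<70)]; 
        b=np.arange(-180,180,6); rim=[]
        for k in b:
            s=e[abs((np.degrees(np.arctan2(*(e-ctr)[:, ::-1].T))-k+180)%360-180)<3]
            if len(s)>3: rim.append(s[np.argmax(np.hypot(*(s-ctr).T))])
        ctr,err=circ(np.array(rim),56,ctr)
    return ctr.round(1),round(err,2),H,len(rim)
E
python3 - <<'E'
from h import *
s=ctrl.sense();print(s["eef_pos"],s["joints"].round(2))
a,C=shot("wrist","pics/w6.png")
for m in mugs(a,C,lo=150):print(m)
E
```

```text
[ 441.04404832 -218.85117987  205.68086947] [-0.7   0.26  1.63  0.    1.24 -0.15]
(array([388., 319.]), array([ 443.9, -400. ]), np.float64(9.6), None, np.float64(68.0))
(array([433., 281.]), array([ 441.7, -364.7]), np.float64(4.0), None, np.float64(67.3))
(array([211., 278.]), array([ 269.9, -192. ]), np.float64(4.5), None, np.float64(67.6))
(array([589., 204.]), array([ 635.9, -393.2]), np.float64(7.2), None, np.float64(65.7))
```

View pics/w6.png

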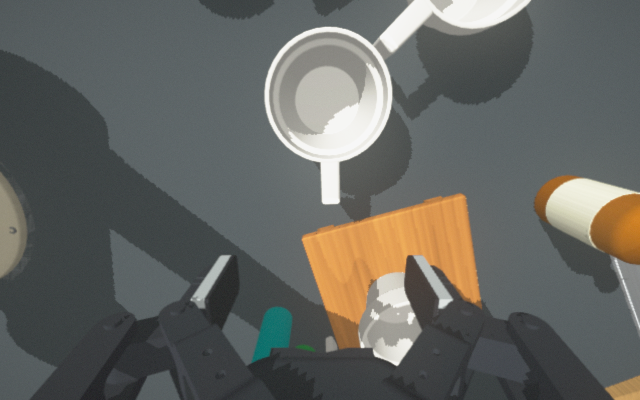

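Run:
```python
from h import *
a=cv2.imread("pics/w6.png")[:,:,::-1];C=cam("wrist")
g=onz(C,(328,94),80)[0];c,e,H,n=mughandle(a,C,g,80);print(g,c,e,n)
h=onz(C,[(330.5,162),(331,198)],80);print(h,np.hypot(*(h-c).T))
t=np.degrees(np.arctan2(*(h[1]-c)[::-1]));t2=np.degrees(np.arctan2(*(h[1]-h[0])[::-1]));print(t,t2,np.hypot(646.8-c[0],-117.5-c[1]))
th=np.radians(t);p=c+82*np.array([np.cos(th),np.sin(th)]);print(p,target(*p,56,t+90))
```

```text
[ 494.00411515 -145.58294314] [ 491.8 -149.4] 0.22 60
[[ 465.12287278 -197.84178268]
 [ 447.29129359 -228.43355663]] [55.30167652 90.70461961]
-119.38656436545747 -120.23739758696894 158.2485702936996
[ 451.5626456  -220.84896998] (array([149.8,   9.9,  -3.4]), array([-2.2, -0. , -0. ]))
```

>>> carry_out(deltas=[[0, 20, 10, -3, -2, 0, 0], [0, 60, 10, -3, -2, 0, 0], [0, 100, 10, -3, -2, 0, 0], [0, 135, 10, -3, -2, 0, 0], [0, 149, 10, -3, -2, 0, 0]], newtons=50)

```text
time_s: 21.9
eef_pos: [450.9, -220.7, 55.4]
ee_rot: [-0.355, -0.611, -0.356, 0.611]
force: [-0.7, 0.5, 0.0]
grip_width: 0.505
```

>>> carry_out(deltas=[[1, 0, 0, 0, 0, 0, 0], [1, 0, 0, 0, 0, 0, 0], [1, 0, 0, 0, 0, 0, 0], [1, 0, 0, 0, 0, 0, 0], [1, 0, 0, 0, 0, 0, 0]])

```text
time_s: 22.52
eef_pos: [451.5, -222.5, 57.2]
ee_rot: [0.356, 0.612, 0.354, -0.611]
force: [-1.6, -2.1, 6.2]
grip_width: 0.202
```

>>> carry_out(deltas=[[1, -20, 0, 0, 0, 0, 0], [1, -60, 0, 0, 0, 0, 0], [1, -110, 0, 0, 0, 0, 0], [1, -150, 0, 0, 0, 0, 0], [1, -160, 0, 0, 0, 0, 0]])

```text
time_s: 23.15
eef_pos: [451.6, -222.2, 218.4]
ee_rot: [0.356, 0.612, 0.354, -0.611]
force: [-0.4, -0.0, -2.1]
grip_width: 0.196
```

Run:
```python
from h import *
s=ctrl.sense();print(s["eef_pos"],s["grip_width"],s["wrist_torque"])
a,C=shot("wrist","pics/w7.png")
print(target(404,-476,216,-25.3))
```

```text
[ 451.56129952 -222.24924233  218.38204002] 0.1960789047756627 [-0.07699699  0.03350307  0.01807295]
(array([  2.3,  84.5, 244. ]), array([-4.4,  0. , -0.2]))
```

View pics/w7.png

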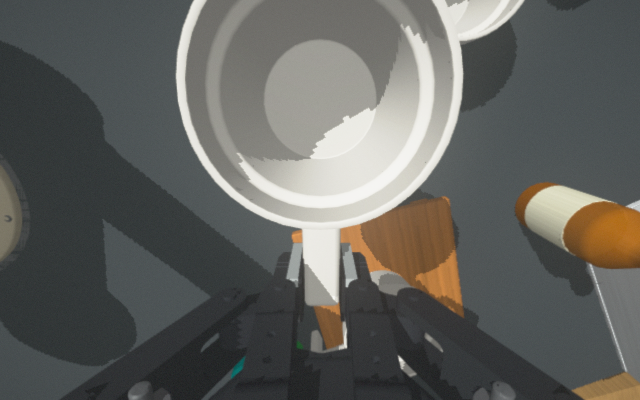

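```bash
cat >> h.py <<'E'
def held(a,C,s,ztop=24,r=82):
    """rim centre of held mug: world offset from TCP, along/across tool z,y"""
    M=Q(s["ee_rot"]).as_matrix(); g=s["eef_pos"][:2]-r*M[:2,2]
    out=[]
    c,e,H,n=mughandle(a,C,g,s["eef_pos"][2]+ztop); d=c-s["eef_pos"][:2]
    return c,e,n,(d@M[:2,2]).round(1),(d@M[:2,1]).round(1)
E
python3 - <<'E'
from h import *
s=ctrl.sense();a=cv2.imread("pics/w7.png")[:,:,::-1];C=cam("wrist")
for z in(20,24,28):print(z,held(a,C,s,z))
f=onz(C,(320,98),s["eef_pos"][2]+24-75);print(f)
E
```

```text
20 (array([ 483.5, -165.9]), np.float64(10.95), 60, np.float64(-64.8), np.float64(-0.0))
24 (array([ 488.6, -158.3]), np.float64(7.87), 60, np.float64(-73.9), np.float64(0.6))
28 (array([ 485.8, -162.9]), np.float64(11.18), 60, np.float64(-68.5), np.float64(0.5))
[[ 493.53785868 -148.649411  ]]
```

>>> carry_out(deltas=[[1, 0, 17, 49, -1, 0, 0], [1, 0, 34, 98, -2, 0, 0], [1, 0, 51, 147, -3, 0, 0], [1, 0, 68, 196, -4, 0, 0], [1, 0, 85, 244, -4, 0, 0]])

```text
time_s: 23.82
eef_pos: [403.2, -477.2, 214.0]
ee_rot: [0.375, 0.599, 0.377, -0.599]
force: [1.1, 0.1, -1.3]
grip_width: 0.201
```

>>> carry_out(deltas=[[1, 0, 0, 0, 0, 0, 0], [1, 20, 0, 0, 0, 0, 0], [1, 50, 0, 0, 0, 0, 0], [1, 75, 0, 0, 0, 0, 0], [1, 95, 0, 0, 0, 0, 0]])

```text
time_s: 24.45
eef_pos: [404.0, -474.3, 118.7]
ee_rot: [0.375, 0.599, 0.378, -0.598]
force: [0.6, -1.1, -0.2]
grip_width: 0.196
```

Run:
```python
from h import *
s=ctrl.sense();print(s["eef_pos"],s["force"])
a,C=shot("wrist","pics/w8.png");b,D=shot("scene","pics/s8.png");
w=np.vstack([a,cv2.resize(b[180:330,100:350],(640,384),interpolation=cv2.INTER_CUBIC)]);w=cv2.resize(w,None,fx=.75,fy=.75)
cv2.imwrite("pics/c8.png",w[:,:,::-1])
print(target(404,-476,112,-25.3))
```

```text
[ 403.99800755 -474.32028784  118.7009262 ] [ 0.62851592 -1.09905851 -0.23790894]
(array([5.9, 1.4, 1.8]), array([-0.4, -0.2,  0.3]))
```

View pics/c8.png

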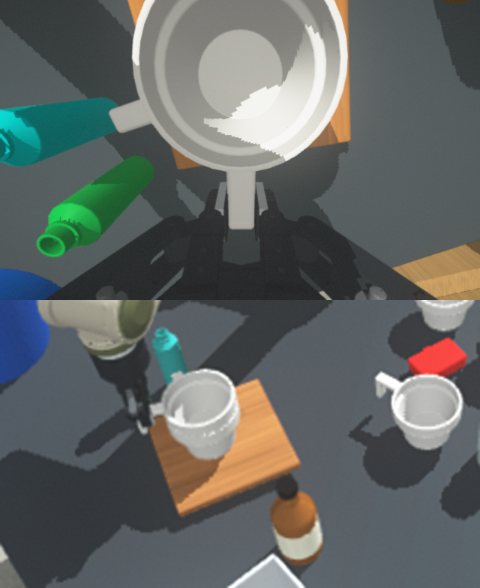

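>>> carry_out(deltas=[[1, 2, 0, 0, 0, 0, 0], [1, 4, 0, 0, 0, 0, 0], [1, 6, 0, 0, 0, 0, 0], [1, 6, 0, 0, 0, 0, 0], [1, 6, 0, 0, 0, 0, 0]])

```text
time_s: 25.18
eef_pos: [404.1, -476.0, 115.4]
ee_rot: [-0.376, -0.599, -0.376, 0.599]
force: [0.1, 0.7, -1.1]
grip_width: 0.201
```

>>> carry_out(deltas=[[0, 0, 0, 0, 0, 0, 0], [0, 0, 0, 0, 0, 0, 0], [0, 0, 0, 0, 0, 0, 0], [0, -40, 0, 0, 0, 0, 0], [0, -80, 0, 0, 0, 0, 0]])

```text
time_s: 25.8
eef_pos: [404.0, -475.9, 196.2]
ee_rot: [0.376, 0.599, 0.376, -0.599]
force: [-0.1, -0.8, 0.0]
grip_width: 0.501
```

Run:
```python
from h import *
s=ctrl.sense();print(s["eef_pos"])
a,C=shot("top")
for m in mugs(a,C,lo=150):print(m[1:])
a,C=shot("wrist","pics/w9.png")
for z in(134,):
    print(mughandle(a,C,np.array([439.,-402]),z)[:2],mughandle(a,C,np.array([439.,-402]),z,120)[:2])
print(target(439,-402,180,-25.3))
```

```text
[ 403.95939685 -475.86269302  196.22758819]
(array([473.8,  91.3]), np.float64(1.5), np.float64(127.6), np.float64(98.2))
(array([ 646.8, -117.5]), np.float64(1.7), np.float64(-168.9), np.float64(97.8))
(array([638.2, 100.9]), np.float64(1.5), np.float64(140.5), np.float64(99.4))
(array([684.5, 416.9]), np.float64(9.2), None, np.float64(61.9))
(array([764.9, -90.4]), np.float64(8.1), None, np.float64(59.7))
(array([ 439.7, -402. ]), np.float64(0.45)) (array([ 439.4, -401.8]), np.float64(0.51))
(array([ 19.8,  -2.1, -82.8]), array([-0.4,  0.3, -0.4]))
```

>>> carry_out(deltas=[[-1, 0, -1, -40, 0, 0, 0], [-1, 0, -2, -83, 0, 0, 0], [-1, 20, -2, -83, 0, 0, 0], [-1, 40, -2, -83, 0, 0, 0], [-1, 60, -2, -83, 0, 0, 0]])

```text
time_s: 26.52
eef_pos: [438.1, -400.0, 134.1]
ee_rot: [-0.376, -0.599, -0.377, 0.599]
force: [-0.2, -1.1, 0.6]
grip_width: 1.002
```

>>> carry_out(deltas=[[-1, 4, 0, 0, 0, 0, 0], [-1, 8, 0, 0, 0, 0, 0], [-1, 12, 0, 0, 0, 0, 0], [-1, 15, 0, 0, 0, 0, 0], [-1, 15, 0, 0, 0, 0, 0]])

```text
time_s: 27.15
eef_pos: [438.2, -400.3, 120.3]
ee_rot: [-0.376, -0.599, -0.376, 0.599]
force: [-1.1, -0.1, -0.2]
grip_width: 0.998
```

No contact yet at 120; go on down slowly.

>>> carry_out(deltas=[[-1, 1, 0, -1, 0, 0, 0], [-1, 2, 0, -1, 0, 0, 0], [-1, 3, 0, -1, 0, 0, 0], [-1, 4, 0, -1, 0, 0, 0], [-1, 4, 0, -1, 0, 0, 0]])

```text
time_s: 27.78
eef_pos: [438.7, -399.4, 116.2]
ee_rot: [-0.376, -0.599, -0.376, 0.599]
force: [-0.2, -0.6, -0.3]
grip_width: 0.999
```

>>> carry_out(deltas=[[-1, 1, 0, 0, 0, 0, 0], [-1, 2, 0, 0, 0, 0, 0], [-1, 3, 0, 0, 0, 0, 0], [-1, 3, 0, 0, 0, 0, 0], [-1, 3, 0, 0, 0, 0, 0]])

```text
time_s: 28.4
eef_pos: [438.7, -399.5, 114.3]
ee_rot: [-0.377, -0.599, -0.376, 0.599]
force: [-1.8, 1.7, 8.7]
grip_width: 1.002
```

>>> carry_out(deltas=[[-1, 2, 0, 0, 0, 0, 0], [-1, 4, 0, 0, 0, 0, 0], [-1, 4, 0, 0, 0, 0, 0], [-1, 4, 0, 0, 0, 0, 0], [-1, 4, 0, 0, 0, 0, 0]])

```text
time_s: 29.02
eef_pos: [438.9, -399.7, 114.0]
ee_rot: [-0.377, -0.598, -0.375, 0.599]
force: [-9.3, 10.5, 35.5]
grip_width: 1.001
```

>>> carry_out(deltas=[[-1, -10, 0, 0, 0, 0, 0], [-1, -40, 0, 0, 0, 0, 0], [-1, -80, 0, 0, 0, 0, 0], [-1, -100, 0, 0, 0, 0, 0], [-1, -100, 0, 0, 0, 0, 0]])

```text
time_s: 29.65
eef_pos: [439.0, -399.8, 210.4]
ee_rot: [0.377, 0.599, 0.375, -0.599]
force: [-0.1, -0.3, -0.8]
grip_width: 1.0
```

Run:
```python
from h import *
s=ctrl.sense();print(s["eef_pos"],s["joints"].round(2))
a,C=shot("wrist","pics/w10.png")
for z in(130,134,138):print(z,mughandle(a,C,np.array([439.,-402]),z)[:2])
C0,t0=np.array([646.8,-117.8]),-168.5
th=np.radians(t0);p=C0+82*np.array([np.cos(th),np.sin(th)]);print(p)
print(target(*p,200,t0+90))
```

```text
[ 438.97384963 -399.84182552  210.388779  ] [-0.94  0.48  1.31  0.    1.35 -0.49]
130 (array([ 439.9, -402. ]), np.float64(1.23))
134 (array([ 440.5, -400.4]), np.float64(0.96))
138 (array([ 440.9, -398.7]), np.float64(1.4))
[ 566.44617422 -134.14817062]
(array([ 8.900e+00,  1.000e-01, -2.944e+02]), array([52.8,  0. , -0. ]))
```

>>> carry_out(deltas=[[0, 0, 0, -49, 10, 0, 0], [0, 0, 0, -98, 20, 0, 0], [0, 0, 0, -147, 30, 0, 0], [0, 0, 0, -196, 40, 0, 0], [0, 0, 0, -245, 50, 0, 0]])

```text
time_s: 30.32
eef_pos: [545.0, -176.9, 207.6]
ee_rot: [-0.085, -0.701, -0.086, 0.703]
force: [0.4, -0.1, 0.6]
grip_width: 0.502
```

>>> carry_out(deltas=[[0, 5, -20, -16, 3, 0, 0], [0, 9, -38, -32, 3, 0, 0], [0, 9, -38, -32, 3, 0, 0], [0, 9, -38, -32, 3, 0, 0], [0, 9, -38, -32, 3, 0, 0]])

```text
time_s: 30.95
eef_pos: [566.2, -134.8, 200.1]
ee_rot: [-0.069, -0.704, -0.069, 0.704]
force: [-0.9, -0.0, 0.7]
grip_width: 0.503
```

```bash
cat >> h.py <<'E'
def find(f,ctr,th,side=90,z=80,r=82):
    """near view of a standing mug: centre, handle angle, and the move to the handle grasp"""
    s=ctrl.sense(); a,C=shot("wrist",f)
    c,e,H,n=mughandle(a,C,np.array(ctr,float),z)
    b=np.degrees(np.arctan2(*(H-c)[:, ::-1].T)); dd=(b-th+180)%360-180; k=abs(dd)<20
    d=np.hypot(*(H-c).T); k&=(d>62)&(d<96); t=th+np.median(dd[k])
    u=np.radians(t);p=c+r*np.array([np.cos(u),np.sin(u)])
    print("ctr",c,"err",e,n,"theta",round(t,1),"npx",k.sum(),"grasp",p.round(1),target(*p,z-24,t+side,s))
E
python3 - <<'E'
from h import *
find("pics/w11.png",(646.8,-117.8),-168.5)
E
```

```text
ctr [ 648.9 -117.7] err 0.24 60 theta -167.5 npx 582 grasp [ 568.8 -135.4] (array([144.1,   1.1,  -2.5]), array([-1.2,  0. ,  0. ]))
```

>>> carry_out(deltas=[[0, 20, 1, -2, -1, 0, 0], [0, 60, 1, -2, -1, 0, 0], [0, 100, 1, -2, -1, 0, 0], [0, 135, 1, -2, -1, 0, 0], [0, 144, 1, -2, -1, 0, 0]])

```text
time_s: 31.62
eef_pos: [567.7, -134.6, 54.6]
ee_rot: [-0.075, -0.702, -0.076, 0.704]
force: [-0.2, 1.4, 0.4]
grip_width: 0.498
```

>>> carry_out(deltas=[[1, 0, 0, 0, 0, 0, 0], [1, 0, 0, 0, 0, 0, 0], [1, 0, 0, 0, 0, 0, 0], [1, 0, 0, 0, 0, 0, 0], [1, 0, 0, 0, 0, 0, 0]])

```text
time_s: 32.25
eef_pos: [569.2, -135.0, 57.6]
ee_rot: [0.076, 0.704, 0.075, -0.703]
force: [-2.7, -1.1, 6.5]
grip_width: 0.203
```

>>> carry_out(deltas=[[1, -20, 0, 0, 0, 0, 0], [1, -60, 0, 0, 0, 0, 0], [1, -110, 0, 0, 0, 0, 0], [1, -160, 0, 0, 0, 0, 0], [1, -178, 0, 0, 0, 0, 0]])

```text
time_s: 32.88
eef_pos: [569.3, -134.7, 237.8]
ee_rot: [0.077, 0.705, 0.075, -0.701]
force: [-0.3, 0.4, -2.3]
grip_width: 0.199
```

>>> carry_out(deltas=[[1, 0, 25, 11, -10, 0, 0], [1, 0, 50, 23, -20, 0, 0], [1, 0, 75, 34, -30, 0, 0], [1, 0, 100, 45, -40, 0, 0], [1, 0, 126, 56, -50, 0, 0]])

```text
time_s: 33.5
eef_pos: [540.5, -270.3, 234.5]
ee_rot: [0.368, 0.604, 0.368, -0.604]
force: [-0.1, 0.3, -1.2]
grip_width: 0.2
```

>>> carry_out(deltas=[[1, 0, 8, 26, -10, 0, 0], [1, 0, 15, 53, -20, 0, 0], [1, 0, 23, 80, -30, 0, 0], [1, 0, 30, 106, -40, 0, 0], [1, 0, 38, 133, -50, 0, 0]])

```text
time_s: 34.12
eef_pos: [512.4, -405.7, 234.5]
ee_rot: [0.588, 0.392, 0.588, -0.392]
force: [1.6, -0.4, -1.3]
grip_width: 0.194
```

>>> carry_out(deltas=[[1, 0, -11, 15, -8, 0, 0], [1, 0, -22, 30, -16, 0, 0], [1, 0, -32, 44, -24, 0, 0], [1, 0, -32, 44, -24, 0, 0], [1, 0, -32, 44, -24, 0, 0]])

```text
time_s: 34.75
eef_pos: [500.0, -457.2, 234.3]
ee_rot: [0.656, 0.264, 0.656, -0.264]
force: [-1.0, 0.1, -1.2]
grip_width: 0.196
```

Run:
```python
from h import *
s=ctrl.sense();print(s["eef_pos"],s["grip_width"],s["joints"].round(2))
print(target(499.5,-458,135.5,46.7))
```

```text
[ 500.00889438 -457.1730274   234.33760404] 0.1963752655840123 [-0.91  0.67  0.95  0.    1.53 -1.72]
(array([98.8, -1. ,  0.2]), array([-0.5, -0. , -0. ]))
```

>>> carry_out(deltas=[[1, 25, -1, 0, 0, 0, 0], [1, 55, -1, 0, 0, 0, 0], [1, 80, -1, 0, 0, 0, 0], [1, 92, -1, 0, 0, 0, 0], [1, 97, -1, 0, 0, 0, 0]])

```text
time_s: 35.38
eef_pos: [499.3, -458.2, 137.4]
ee_rot: [0.656, 0.263, 0.656, -0.263]
force: [-0.1, -0.4, 0.0]
grip_width: 0.204
```

>>> carry_out(deltas=[[1, 0, 0, 0, 0, 0, 0], [0, 0, 0, 0, 0, 0, 0], [0, 0, 0, 0, 0, 0, 0], [0, -40, 0, 0, 0, 0, 0], [0, -80, 0, 0, 0, 0, 0]])

```text
time_s: 36.0
eef_pos: [499.0, -458.5, 218.6]
ee_rot: [0.656, 0.263, 0.656, -0.263]
force: [0.2, -0.3, 0.5]
grip_width: 0.501
```

>>> carry_out(deltas=[[-1, 0, 0, -42, 0, 0, 0], [-1, 0, 0, -83, 0, 0, 0], [-1, 0, 0, -83, 0, 0, 0], [-1, 30, 0, -83, 0, 0, 0], [-1, 66, 0, -83, 0, 0, 0]])

```text
time_s: 36.62
eef_pos: [439.8, -402.3, 151.5]
ee_rot: [0.657, 0.263, 0.655, -0.264]
force: [0.1, 0.0, 0.3]
grip_width: 1.004
```

>>> carry_out(deltas=[[-1, 4, 0, 0, 0, 0, 0], [-1, 8, 0, 0, 0, 0, 0], [-1, 11, 0, 0, 0, 0, 0], [-1, 13, 0, 0, 0, 0, 0], [-1, 13, 0, 0, 0, 0, 0]])

```text
time_s: 37.25
eef_pos: [439.1, -401.3, 138.6]
ee_rot: [0.656, 0.263, 0.656, -0.263]
force: [-0.2, -0.8, -0.5]
grip_width: 1.002
```

>>> carry_out(deltas=[[-1, 1, 0, 0, 0, 0, 0], [-1, 2, 0, 0, 0, 0, 0], [-1, 3, 0, 0, 0, 0, 0], [-1, 4, 0, 0, 0, 0, 0], [-1, 4, 0, 0, 0, 0, 0]])

```text
time_s: 37.88
eef_pos: [439.9, -402.1, 138.2]
ee_rot: [0.658, 0.262, 0.655, -0.264]
force: [-4.2, 4.8, 22.9]
grip_width: 0.998
```

Run:
```python
from h import *
s=ctrl.sense();print(s["eef_pos"],s["force"])
```

```text
[ 439.89592969 -402.1306951   138.22184951] [-4.17161376  4.80303117 22.89445636]
```

>>> carry_out(deltas=[[-1, -10, 0, 0, 0, 0, 0], [-1, -40, 0, 0, 0, 0, 0], [-1, -80, 0, 0, 0, 0, 0], [-1, -90, 0, 0, 0, 0, 0], [-1, -90, 0, 0, 0, 0, 0]])

```text
time_s: 38.5
eef_pos: [439.0, -401.2, 224.2]
ee_rot: [0.656, 0.263, 0.656, -0.263]
force: [0.2, -0.3, 0.1]
grip_width: 1.0
```

Run:
```python
from h import *
s=ctrl.sense();print(s["eef_pos"])
a,C=shot("wrist","pics/w12.png")
for z in(154,158,162):print(z,mughandle(a,C,np.array([439.5,-402]),z)[:2])
```

```text
[ 439.03837565 -401.20431175  224.21194911]
154 (array([ 441.4, -403.2]), np.float64(1.7))
158 (array([ 439.8, -402. ]), np.float64(1.2))
162 (array([ 437.7, -400.8]), np.float64(1.62))
```

>>> carry_out(deltas=[[0, 0, 50, -22, 0, 0, 0], [0, 0, 100, -45, 0, 0, 0], [0, 0, 150, -67, 0, 0, 0], [0, 0, 200, -89, 0, 0, 0], [0, 0, 250, -112, 0, 0, 0]])

```text
time_s: 39.17
eef_pos: [530.7, -141.2, 222.8]
ee_rot: [0.655, 0.263, 0.657, -0.263]
force: [1.4, -0.8, 0.2]
grip_width: 0.499
```

>>> carry_out(deltas=[[0, 0, 50, -22, -1, 0, 0], [0, 0, 100, -45, -2, 0, 0], [0, 0, 150, -67, -3, 0, 0], [0, 0, 200, -89, -4, 0, 0], [0, 0, 250, -112, -4, 0, 0]])

```text
time_s: 39.8
eef_pos: [622.5, 116.7, 222.6]
ee_rot: [0.664, 0.24, 0.666, -0.24]
force: [0.7, -0.0, 0.5]
grip_width: 0.504
```

Run:
```python
from h import *
s=ctrl.sense();print(s["eef_pos"])
find("pics/w13.png",(638.2,101),140.5,-90)
find(None,(473.8,91.3),127.6,-90)
```

```text
[622.46706374 116.73717382 222.56081951]
ctr [638.7 101.1] err 0.64 60 theta 140.9 npx 604 grasp [575.1 152.9] (array([166.7,  -2.2, -59.2]), array([-0.6, -0.1,  0.1]))
ctr [475.7  91.6] err 0.96 60 theta 126.1 npx 186 grasp [427.4 157.9] (array([ 166.6,  -97.2, -172.9]), array([14.5, -0.2,  0. ]))
```

View pics/w13.png

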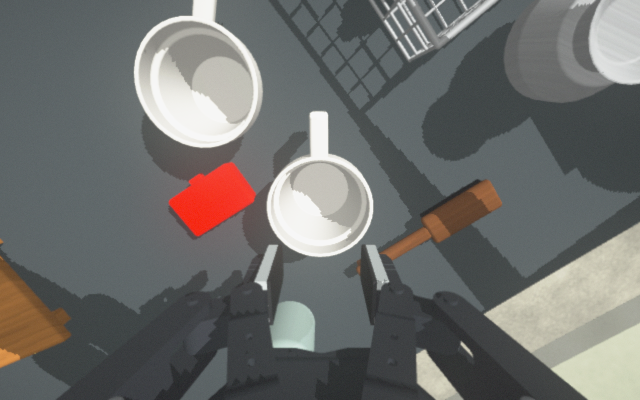

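>>> carry_out(deltas=[[0, 0, -2, -45, 0, 0, 0], [0, 20, -2, -59, 0, 0, 0], [0, 70, -2, -59, 0, 0, 0], [0, 120, -2, -59, 0, 0, 0], [0, 155, -2, -59, 0, 0, 0]])

```text
time_s: 40.52
eef_pos: [574.2, 150.5, 65.8]
ee_rot: [0.664, 0.24, 0.666, -0.241]
force: [0.6, 0.2, 0.5]
grip_width: 0.496
```

>>> carry_out(deltas=[[0, 12, 0, 0, 0, 0, 0], [1, 12, 0, 0, 0, 0, 0], [1, 12, 0, 0, 0, 0, 0], [1, 12, 0, 0, 0, 0, 0], [1, 12, 0, 0, 0, 0, 0]])

```text
time_s: 41.15
eef_pos: [576.2, 151.3, 58.2]
ee_rot: [0.666, 0.24, 0.665, -0.24]
force: [-0.7, 1.8, 2.7]
grip_width: 0.198
```

>>> carry_out(deltas=[[1, -20, 0, 0, 0, 0, 0], [1, -60, 0, 0, 0, 0, 0], [1, -110, 0, 0, 0, 0, 0], [1, -160, 0, 0, 0, 0, 0], [1, -190, 0, 0, 0, 0, 0]])

```text
time_s: 41.78
eef_pos: [576.1, 151.2, 250.3]
ee_rot: [0.666, 0.241, 0.664, -0.24]
force: [0.1, -0.7, -0.6]
grip_width: 0.2
```

>>> carry_out(deltas=[[1, 0, -46, 18, 4, 0, 0], [1, 0, -92, 36, 8, 0, 0], [1, 0, -138, 55, 12, 0, 0], [1, 0, -185, 73, 16, 0, 0], [1, 0, -231, 91, 20, 0, 0]])

```text
time_s: 42.4
eef_pos: [497.5, -86.1, 247.6]
ee_rot: [0.613, 0.353, 0.613, -0.353]
force: [0.6, -0.2, -1.3]
grip_width: 0.198
```

>>> carry_out(deltas=[[1, 0, -37, 33, 4, 0, 0], [1, 0, -74, 66, 8, 0, 0], [1, 0, -112, 99, 12, 0, 0], [1, 0, -149, 132, 16, 0, 0], [1, 0, -186, 165, 20, 0, 0]])

```text
time_s: 43.02
eef_pos: [420.2, -322.4, 247.6]
ee_rot: [0.542, 0.454, 0.542, -0.454]
force: [0.4, -0.3, -1.0]
grip_width: 0.198
```

>>> carry_out(deltas=[[1, 0, 0, 0, 0, 0, 0], [1, 0, 0, 0, 0, 0, 0], [1, 0, 0, 0, 0, 0, 0], [1, 0, 0, 0, 0, 0, 0], [1, 0, 0, 0, 0, 0, 0]])

```text
time_s: 43.65
eef_pos: [421.2, -320.6, 247.4]
ee_rot: [0.543, 0.453, 0.543, -0.453]
force: [-0.1, -0.1, -1.2]
grip_width: 0.197
```

Run:
```python
from h import *
s=ctrl.sense();print(s["eef_pos"],s["grip_width"],s["joints"].round(2))
print(target(424.4,-320.9,160,10.7))
```

```text
[ 421.1987284  -320.57220205  247.397253  ] 0.1966653195395589 [-0.87  0.31  1.46  0.    1.37 -1.05]
(array([87.4,  3.1,  0.9]), array([-0.4,  0. , -0. ]))
```

>>> carry_out(deltas=[[1, 20, 3, 2, 0, 0, 0], [1, 45, 3, 2, 0, 0, 0], [1, 70, 3, 2, 0, 0, 0], [1, 80, 3, 2, 0, 0, 0], [1, 86, 3, 2, 0, 0, 0]])

```text
time_s: 44.28
eef_pos: [424.5, -322.5, 161.4]
ee_rot: [0.543, 0.453, 0.543, -0.453]
force: [0.2, 0.1, -0.9]
grip_width: 0.201
```

>>> carry_out(deltas=[[1, 0, 0, 0, 0, 0, 0], [0, 0, 0, 0, 0, 0, 0], [0, 0, 0, 0, 0, 0, 0], [0, -40, 0, 0, 0, 0, 0], [0, -80, 0, 0, 0, 0, 0]])

```text
time_s: 44.9
eef_pos: [424.2, -322.4, 242.6]
ee_rot: [0.543, 0.453, 0.543, -0.453]
force: [1.4, -0.3, 0.4]
grip_width: 0.499
```

>>> carry_out(deltas=[[-1, 0, 0, 41, 0, 0, 0], [-1, 0, 0, 81, 0, 0, 0], [-1, 0, 0, 81, 0, 0, 0], [-1, 30, 0, 81, 0, 0, 0], [-1, 66, 0, 81, 0, 0, 0]])

```text
time_s: 45.52
eef_pos: [439.0, -401.7, 175.3]
ee_rot: [0.544, 0.453, 0.542, -0.453]
force: [0.9, -0.7, 0.2]
grip_width: 1.003
```

>>> carry_out(deltas=[[-1, 4, 0, 0, 0, 0, 0], [-1, 8, 0, 0, 0, 0, 0], [-1, 11, 0, 0, 0, 0, 0], [-1, 13, 0, 0, 0, 0, 0], [-1, 13, 0, 0, 0, 0, 0]])

```text
time_s: 46.15
eef_pos: [438.8, -402.2, 162.5]
ee_rot: [0.543, 0.453, 0.543, -0.453]
force: [1.5, 0.8, 0.3]
grip_width: 0.999
```

>>> carry_out(deltas=[[-1, 1, 0, 0, 0, 0, 0], [-1, 2, 0, 0, 0, 0, 0], [-1, 3, 0, 0, 0, 0, 0], [-1, 4, 0, 0, 0, 0, 0], [-1, 4, 0, 0, 0, 0, 0]])

```text
time_s: 46.78
eef_pos: [439.2, -403.1, 162.2]
ee_rot: [0.545, 0.452, 0.541, -0.454]
force: [-5.4, 4.0, 22.8]
grip_width: 1.002
```

>>> carry_out(deltas=[[-1, -10, 0, 0, 0, 0, 0], [-1, -40, 0, 0, 0, 0, 0], [-1, -70, 0, 0, 0, 0, 0], [-1, -80, 0, 0, 0, 0, 0], [-1, -80, 0, 0, 0, 0, 0]])

```text
time_s: 47.4
eef_pos: [438.8, -402.1, 238.0]
ee_rot: [0.543, 0.453, 0.543, -0.453]
force: [-0.6, -0.1, -0.3]
grip_width: 1.001
```

>>> carry_out(deltas=[[0, 0, 12, -49, -3, 0, 0], [0, 0, 25, -98, -5, 0, 0], [0, 0, 37, -146, -8, 0, 0], [0, 0, 50, -195, -10, 0, 0], [0, 0, 62, -244, -13, 0, 0]])

```text
time_s: 48.02
eef_pos: [455.6, -149.1, 236.9]
ee_rot: [0.59, 0.388, 0.592, -0.388]
force: [0.5, 0.3, -0.3]
grip_width: 0.502
```

>>> carry_out(deltas=[[0, 5, 23, -45, -3, 0, 0], [0, 10, 46, -90, -5, 0, 0], [0, 15, 69, -134, -8, 0, 0], [0, 20, 92, -179, -10, 0, 0], [0, 25, 115, -224, -13, 0, 0]])

```text
time_s: 48.65
eef_pos: [472.5, 101.9, 211.8]
ee_rot: [0.63, 0.319, 0.632, -0.319]
force: [0.9, 0.6, 0.7]
grip_width: 0.498
```

Run:
```python
from h import *
s=ctrl.sense();print(s["eef_pos"])
find("pics/w14.png",(475.5,91.5),126.5,-90)
a,C=shot("top")
for m in mugs(a,C,z=182,lo=150):print(m)
```

```text
[472.48695912 101.92122481 211.82443543]
ctr [474.1  90.9] err 0.55 60 theta 127.7 npx 713 grasp [423.9 155.7] (array([155.9,  -6.9, -71.9]), array([-1.4, -0.1,  0.1]))
(array([ 34., 342.]), array([ 44.8, 739.5]), np.float64(12.8), np.float64(69.3), np.float64(81.0))
(array([437., 253.]), array([ 434.3, -394. ]), np.float64(10.8), np.float64(-167.7), np.float64(102.3))
(array([197., 161.]), array([652.3, 388. ]), np.float64(9.3), None, np.float64(60.5))
(array([335., 145.]), array([755.4, -34.9]), np.float64(7.2), None, np.float64(64.9))
```

>>> carry_out(deltas=[[0, 0, -7, -50, -1, 0, 0], [0, 20, -7, -73, -1, 0, 0], [0, 70, -7, -73, -1, 0, 0], [0, 115, -7, -73, -1, 0, 0], [0, 145, -7, -73, -1, 0, 0]])

```text
time_s: 49.38
eef_pos: [422.9, 154.3, 65.7]
ee_rot: [0.632, 0.313, 0.635, -0.315]
force: [0.9, -0.2, 0.4]
grip_width: 0.499
```

>>> carry_out(deltas=[[0, 11, 0, 0, 0, 0, 0], [1, 11, 0, 0, 0, 0, 0], [1, 11, 0, 0, 0, 0, 0], [1, 11, 0, 0, 0, 0, 0], [1, 11, 0, 0, 0, 0, 0]])

```text
time_s: 50.0
eef_pos: [424.7, 155.1, 57.9]
ee_rot: [0.634, 0.314, 0.633, -0.314]
force: [-0.7, 2.1, 3.4]
grip_width: 0.199
```

>>> carry_out(deltas=[[1, -20, 0, 0, 0, 0, 0], [1, -70, 0, 0, 0, 0, 0], [1, -120, 0, 0, 0, 0, 0], [1, -170, 0, 0, 0, 0, 0], [1, -210, 0, 0, 0, 0, 0]])

```text
time_s: 50.62
eef_pos: [424.1, 155.0, 269.5]
ee_rot: [0.634, 0.314, 0.633, -0.314]
force: [0.0, -0.2, -0.7]
grip_width: 0.197
```

>>> carry_out(deltas=[[1, 0, -17, 31, 7, 0, 0], [1, 0, -33, 62, 13, 0, 0], [1, 0, -50, 93, 20, 0, 0], [1, 0, -66, 124, 26, 0, 0], [1, 0, -83, 154, 33, 0, 0]])

```text
time_s: 51.25
eef_pos: [451.5, -19.0, 267.4]
ee_rot: [0.518, 0.482, 0.517, -0.482]
force: [0.6, 0.4, -1.0]
grip_width: 0.198
```

>>> carry_out(deltas=[[1, 0, 3, 35, 7, 0, 0], [1, 0, 6, 70, 13, 0, 0], [1, 0, 9, 105, 20, 0, 0], [1, 0, 12, 140, 26, 0, 0], [1, 0, 15, 175, 33, 0, 0]])

```text
time_s: 51.88
eef_pos: [479.6, -192.3, 267.3]
ee_rot: [0.359, 0.609, 0.359, -0.609]
force: [0.9, -0.0, -0.9]
grip_width: 0.196
```

>>> carry_out(deltas=[[1, 0, 26, 34, 8, 0, 0], [1, 0, 52, 68, 16, 0, 0], [1, 0, 80, 103, 24, 0, 0], [1, 0, 107, 138, 33, 0, 0], [1, 0, 107, 138, 33, 0, 0]])

```text
time_s: 52.5
eef_pos: [506.8, -366.0, 266.0]
ee_rot: [-0.171, -0.686, -0.172, 0.686]
force: [0.7, 1.0, -1.1]
grip_width: 0.199
```

Run:
```python
from h import *
s=ctrl.sense();print(s["eef_pos"],s["grip_width"],s["joints"].round(2))
print(target(511.2,-362.9,185,-61.3))
shot("scene","pics/s15.png")
```

```text
[ 506.76402212 -365.95089145  266.04462304] 0.19862696903928537 [-0.81  0.52  1.1  -0.    1.52  0.27]
(array([81. , -0.5, -5.4]), array([-0.6,  0. ,  0.1]))
```

>>> carry_out(deltas=[[1, 15, 0, -5, 0, 0, 0], [1, 40, 0, -5, 0, 0, 0], [1, 65, 0, -5, 0, 0, 0], [1, 75, 0, -5, 0, 0, 0], [1, 80, 0, -5, 0, 0, 0]])

```text
time_s: 53.18
eef_pos: [511.9, -360.8, 187.3]
ee_rot: [-0.173, -0.686, -0.173, 0.686]
force: [-1.0, -0.3, -0.6]
grip_width: 0.198
```

>>> carry_out(deltas=[[1, 0, 0, 0, 0, 0, 0], [0, 0, 0, 0, 0, 0, 0], [0, 0, 0, 0, 0, 0, 0], [0, -40, 0, 0, 0, 0, 0], [0, -80, 0, 0, 0, 0, 0]])

```text
time_s: 53.8
eef_pos: [511.6, -361.2, 268.6]
ee_rot: [-0.173, -0.686, -0.173, 0.686]
force: [0.4, 0.8, 0.2]
grip_width: 0.494
```

>>> carry_out(deltas=[[-1, 0, 0, 41, 0, 0, 0], [-1, 0, 0, 81, 0, 0, 0], [-1, 0, 0, 81, 0, 0, 0], [-1, 30, 0, 81, 0, 0, 0], [-1, 66, 0, 81, 0, 0, 0]])

```text
time_s: 54.42
eef_pos: [441.1, -399.6, 201.3]
ee_rot: [0.174, 0.686, 0.172, -0.685]
force: [1.0, -0.4, 0.4]
grip_width: 1.002
```

>>> carry_out(deltas=[[-1, 4, 0, 0, 0, 0, 0], [-1, 8, 0, 0, 0, 0, 0], [-1, 11, 0, 0, 0, 0, 0], [-1, 13, 0, 0, 0, 0, 0], [-1, 13, 0, 0, 0, 0, 0]])

```text
time_s: 55.05
eef_pos: [440.4, -399.8, 188.6]
ee_rot: [0.173, 0.686, 0.173, -0.686]
force: [0.7, 0.0, 0.1]
grip_width: 0.999
```

>>> carry_out(deltas=[[-1, 2, 0, 0, 0, 0, 0], [-1, 3, 0, 0, 0, 0, 0], [-1, 4, 0, 0, 0, 0, 0], [-1, 5, 0, 0, 0, 0, 0], [-1, 6, 0, 0, 0, 0, 0]])

```text
time_s: 55.68
eef_pos: [440.6, -400.0, 186.0]
ee_rot: [0.174, 0.686, 0.172, -0.685]
force: [-7.0, 6.2, 28.5]
grip_width: 1.003
```

>>> carry_out(deltas=[[-1, -10, 0, 0, 0, 0, 0], [-1, -40, 0, 0, 0, 0, 0], [-1, -80, 0, 0, 0, 0, 0], [-1, -110, 0, 0, 0, 0, 0], [-1, -110, 0, 0, 0, 0, 0]])

```text
time_s: 56.3
eef_pos: [440.8, -400.2, 294.4]
ee_rot: [0.174, 0.686, 0.171, -0.685]
force: [-0.6, 0.0, 0.6]
grip_width: 0.998
```

>>> carry_out(deltas=[[-1, 0, -40, -40, 0, 0, 0], [-1, 0, -80, -80, 0, 0, 0], [-1, 0, -120, -120, 0, 0, 0], [-1, 0, -160, -160, 0, 0, 0], [-1, 0, -200, -200, 0, 0, 0]])

```text
time_s: 56.92
eef_pos: [521.6, -126.9, 291.0]
ee_rot: [-0.172, -0.685, -0.173, 0.686]
force: [0.7, -0.6, -0.4]
grip_width: 1.0
```

Run:
```python
from h import *
s=ctrl.sense();print(s["eef_pos"])
a,C=shot("top");b,D=shot("scene")
A=cv2.resize(a[200:320,380:500],(480,480),interpolation=cv2.INTER_CUBIC)
p=proj(D,[[440,-400,110]])[0].astype(int);B=cv2.resize(b[p[1]-75:p[1]+45,max(p[0]-60,0):p[0]+60],(480,480),interpolation=cv2.INTER_CUBIC)
cv2.imwrite("pics/f1.png",cv2.resize(np.hstack([A,B]),(800,400))[:,:,::-1])
cv2.imwrite("pics/f2.png",np.vstack([a[100:330,100:500],b[100:330,100:500]])[:,:,::-1])
```

```text
[ 521.60180068 -126.8763973   291.04009126]
```

View pics/f1.png

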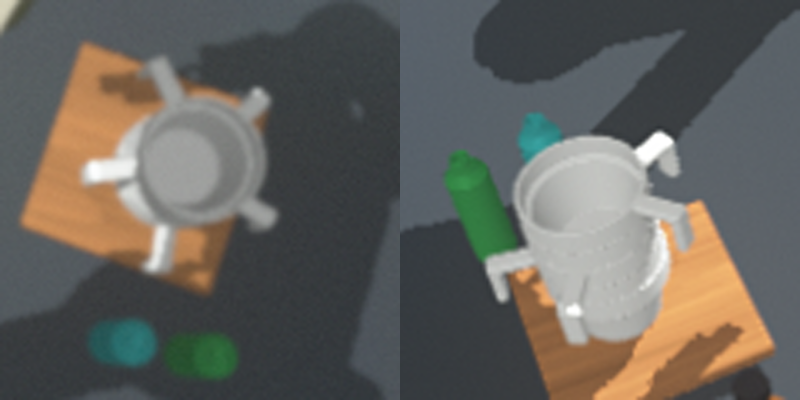

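View pics/f2.png

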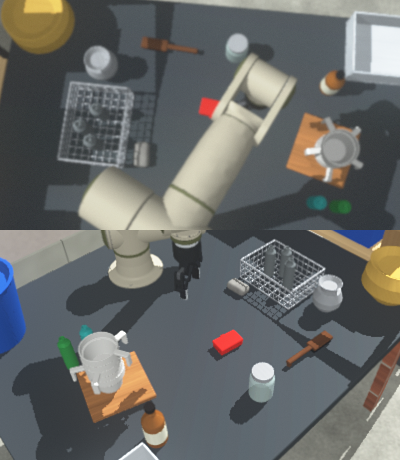

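```bash
python3 -c "
from rig import order;print(order.finish_job())"
```

```text
the job is handed in; nothing more can be done
None
```

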